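Swap the vacuum battery on the kitchen charger

ROBOT

A 7-joint arm with a two-finger parallel gripper is mounted at the origin on the work surface. World frame = base frame: x ahead of the robot, y to its left, z up, the work surface at z = 0. Lengths are in m, angles in rad, forces in N, time in s.
With the tool pointing down it reaches from about 0.425 to 0.95 m from the base axis. Payload 4.7 kg.
Tool frame: the origin (TCP) lies between the finger pads; the fingertips stand 22 mm ahead of it and the grasp point (between the pads) lies 3 mm ahead of it; z points along the fingers, y is the line along which they close (so a half turn about z gives the same grasp; the last joint's range is limited). The gripper opens to 87 mm and grips with 3 to 60 N. Pads are 19 mm wide; open, the fingers measure 117 mm over their backs; the gripper's body (75 mm by 190 mm) begins 51 mm behind the grasp point.
Start: joints at [-1.162, 0.469, -0.049, 1.532, 0.024, 1.141, -0.082], TCP at [0.286, 0.611, 0.245] pointing down, gripper open.
Joint ranges: [-2.59, 2.59], [-0.33, 1.99], [-1.39, 1.29], [0.1, 2.45], [-1.04, 4.18], [0.21, 1.99], [-2.66, 2.66]. Speed limits (rad/s): [2.57, 2.57, 3.14, 3.14, 3.14, 3.14, 3.14].

INTERFACE

Orientations are given as a unit quaternion [x, y, z, w].
In Python, from workcell import ctrl, viewer gives the robot as it stands.
- The arm moves only by the shell command python3 -m handwheel 'ROWS' [FORCE]. ROWS is JSON, a list of rows, each a list of 7 numbers: the shift along the world's x, y, z in mm, then the turn, a rotation vector about the world's x, y, z in degrees, then the closure, from 0 (fully open) to 1 (shut). In form: [[dx, dy, dz, wx, wy, wz, jaw], ...]. A call has 1 to 10 rows; each row shifts and turns the commanded pose from where the row before left it; what a row does not reach is not made up. A row lasts 1/10 s, in which the tool goes at most 50 mm and 8.59 degrees, less where a joint would pass 70% of its speed; a pose out of reach is approached as far as the arm can. A call is refused whole if a number of a shift passes 50 or a number of a turn 8.59, either way. A call with a gripper value outside its range is refused whole. The fingers move at their own pace and stop on an object; FORCE is the grip in N (left out, the last holds). Time passes only in rows, so rows that do not move let the fingers close. It gives the time, the measured TCP pose, the force, the opening and the grip force at its end, in the units of the state.
- ctrl.get_obs(): the state, without advancing time (a new reading comes with each control period).
- viewer.get_image(name): name is "scene" or "top" or "wrist"; returns the picture (400x640x3 uint8, red, green, blue); there is no depth.
- viewer.camera_params(name): a dict with "fx", "fy", "cx", "cy" (pixels), "k1" (the pictures are not rectified: a ray, as slopes to the right and down, at radius r is drawn at 1 + k1 r^2 times it, then the intrinsics apply), "R" (3x3) and "t" (3): a world point X has camera coordinates R X + t. Camera axes: x right, y down, z forward; pixel columns grow to the right and rows downward; lengths in m; the calibration is good to about 2 mm. A picture is of the moment at which its call begins: read the wrist's pose just before it. camera_params takes no time and is no camera call; for the wrist camera it gives the pose at the moment of the call.
- ctrl.finish_job(): hands the job in; it is judged then, once.
The state is a dict: "t": time; "qpos": joint angles; "dq": joint speeds; "joint_efforts": joint torques, N m; "position": TCP position; "tcp_rot": TCP orientation; "force": force on the tool from outside, world axes, zero at the start; "moment": the same for the moment, N m; "opening": opening from 0.0 (shut) to 1.0 (fully open); "finger_force": force on a finger pad.
Only numpy, scipy, OpenCV 4.12 (cv2) and the standard library are available. Lean on these libraries where they do the work, as an engineer would, in place of code of your own. Each camera call takes 0.05 s, during which the arm holds its last target. There are 200 camera calls.

TASK

Swap the cordless vacuum's two battery packs: press the charger's release paddle so that the charged pack springs loose, slide that pack off the rail and lay it flat in the empty pocket of the wooden tray, then take the other pack out of the tray and slide it along the charger's rail until it is fully home and the catch has clicked up behind it. Leave the soap bottle, mug, spice jar and pepper mill standing where they are, and let go of everything at the end.

Things in the scene. Friction and masses are not known exactly. Their poses are not given: they have to be found in the camera images.
- dock: White plastic charger, fixed, 245 x 88 mm. Origin: on the worktop below the centre of a home pack; x along the rail in the pushing-home direction (open mouth at -x), y left, z up. Floor (slippery, friction 0.2) 14 mm up, x = -130 to +75 mm, then a block 64 mm high to x = 115. A sprung plate at the inner end pushes a pack towards the mouth: 5 N when home, about 1.5 N when 22 mm out.
- slot_mouth (a point): On the dock's centre line, on its floor (14 mm up), at x = -20 mm in the dock frame, where the T-slot begins; the slot runs to x = +52 mm. Its walls are 63 mm apart, with lips (53 mm gap) over a pack's foot: lip underside 15 mm, top 21 mm above the floor. In front of it (x = -20 to -45 mm) the walls flare to about 78 mm; from there to x = -130 mm the floor is open.
- home (a point): Point on the dock's floor (dock frame x = -1, y = 0, z = 14 mm) where a home pack's origin lies, give or take 2 mm, its length along the dock's x. It can be pushed up to 7 mm further in. To lift a pack off the rail or lower it on, its centre must be 90 to 110 mm towards the mouth from here; there its foot presses the catch's tooth down.
- catch (a joint): The spring catch, in m: 0 = up, 0.010 = fully down; 2 N at rest, 4 N down. Pressed 7 mm or more it frees the pack, which springs about 20 mm towards the mouth and then rests on the tooth. A pack pushed in rides the tooth down; it springs up behind the tail at home: push up to 5 mm past home to be sure, about 10 to 15 N.
- tooth (a point): Top of the catch's grey ramped tooth in the dock's floor, 7 mm above the floor when up, 24 mm wide, at x = -51 mm in the dock frame: upright face towards the inner end (behind a home pack's tail), ramp falling to floor level at about x = -78 mm. It moves down as one piece with the paddle.
- catch_pad (a point): Centre of the top of the catch's grey paddle, 34 x 28 mm, beside the dock: x = -66, y = +62, z = 38 mm in the dock frame when up. Press it straight down.
- pack_docked: The battery pack on the charger at the start, about 0.33 kg: black foot 100 x 60 mm, 12 mm high, and above it a grey body 92 x 46 mm up to 64 mm height. Origin: centre of the underside; x along its length, z up. Both ends are alike: either may go first. Grip the body across its 46 mm, fingertips over 21 mm above the underside, to clear the dock's lips.
- tray: Fixed wooden tray, 122 x 159 mm, 21 mm high, walls 5 mm, floor 5 mm, at any yaw. Two pockets side by side along its y, each 112 mm (along the tray's x) by 72 mm (along its y), 16 mm deep. Origin: centre of its underside.
- pocket_empty (a point): Centre of the floor of the tray pocket that is empty at the start (y = -38.5 mm, z = 5 mm in the tray frame). Its long side lies along the tray's x.
- pack_spare: The other battery pack, the same in every way, lying in the other pocket of the tray at the start (5 mm above the worktop, along the tray's x). Origin: centre of the underside.
- soap_bottle: Bystander: whitish soap bottle with white cap and a narrow neck, 60 mm across, 190 mm high, loose, standing between charger and tray. Origin: centre of its underside.
- mug: Bystander: white mug, 76 mm across, 90 mm high, with a handle, loose, standing beyond the middle. Origin: centre of its underside.
- spice_jar: Bystander: amber jar with a steel lid, 54 mm across, 90 mm high, loose, standing beside the charger's -y side, about 100 mm from the rail's centre line. Origin: centre of its underside.
- pepper_mill: Bystander: light wooden pepper mill, 56 mm across, 155 mm high, loose, standing at the far left. Origin: centre of its underside.
Not all that is in view belongs to the job. Leave any green or turquoise look-alike of the pack_docked alone.

How it is judged:
By the outcome, as a careful person would: the job done as asked, in the order asked, and still so for the second after the job is handed in, with the robot touching nothing.
It also fails if it takes over 72 s, if anything falls off the work surface, if the arm or the gripper's body presses on something with over 40 N, if the wrist force passes 120 N, or if a joint passes its speed limit or range.

## Working session

There is one attempt and no reset: what is moved stays moved. The work goes in short steps, Python scripts to look and compute and a shell command to move; the robot and the scene stay as the last step left them, time stands still between calls to the robot, and variables do not carry over. Pictures are saved under pics/ and viewed, at most 10 in all, crops included, and the job is handed in when it is done.

```bash
mkdir -p pics; cat > h.py <<'E'
import numpy as np, cv2
from workcell import ctrl, viewer
def snap(name,f):
    im=viewer.get_image(name); cv2.imwrite('pics/'+f,im[:,:,::-1]); return im
def ray(name,px,p=None):
    p=p or viewer.camera_params(name)
    K=np.array([[p['fx'],0,p['cx']],[0,p['fy'],p['cy']],[0,0,1]])
    d=cv2.undistortPoints(np.array([[px]],float),K,np.array([p['k1'],0,0,0,0.]))[0,0]
    R=np.array(p['R']);t=np.array(p['t'])
    return -R.T@t, R.T@np.array([d[0],d[1],1])
def at(name,px,z,p=None):
    c,d=ray(name,px,p); return c+d*(z-c[2])/d[2]
def proj(name,X,p=None):
    p=p or viewer.camera_params(name)
    K=np.array([[p['fx'],0,p['cx']],[0,p['fy'],p['cy']],[0,0,1]])
    R=np.array(p['R']);t=np.array(p['t'],float)
    return cv2.projectPoints(np.array(X,float).reshape(-1,3),cv2.Rodrigues(R)[0],t,K,np.array([p['k1'],0,0,0,0.]))[0].reshape(-1,2)
E
python3 - <<'E'
from h import *
a=snap('scene','s0.png');b=snap('top','t0.png')
for n in ('scene','top'):
    p=viewer.camera_params(n);print(n,p['fx'],p['k1'],-np.array(p['R']).T@np.array(p['t']))
o=ctrl.get_obs();print(o['t'],o['position'],o['tcp_rot'],o['force'],o['opening'])
E
```

```text
scene 370.74798600969183 -0.03999353731384548 [ 1.15500414 -0.62769947  0.68613529]
top 443.4454131952085 -0.006446492342115248 [0.411167   0.03523417 1.25870427]
0.1 [0.28594886 0.61089141 0.24361649] [ 2.17143515e-01  9.76139298e-01 -8.62257161e-04 -1.46642958e-04] [-0.27333649  0.0405855  -0.02202735] 1.004395170713187
```

View pics/t0.png

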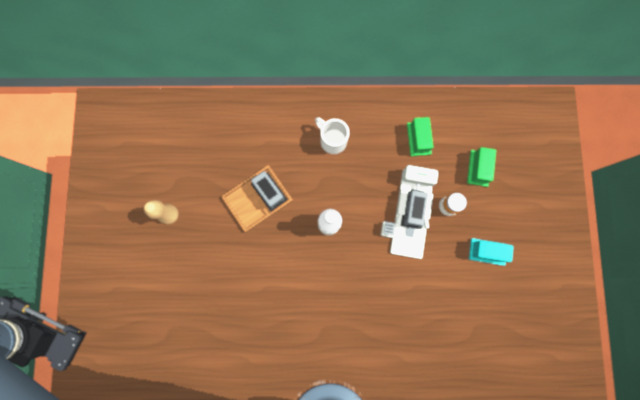

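View pics/s0.png

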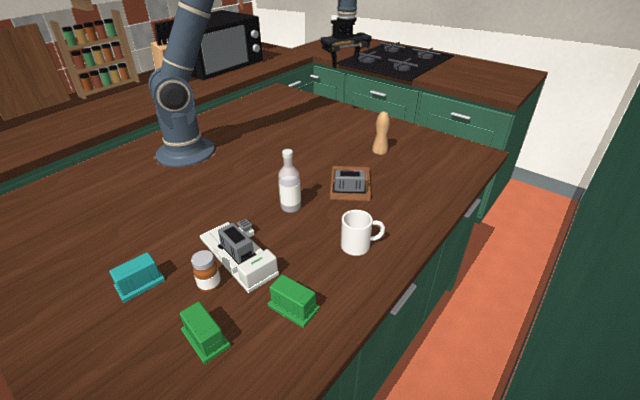

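Candidates in the top view: the grey pack on the white charger (416,208) is pack_docked, and the grey pack in the tray (269,190) is the spare. The look-alikes to leave alone are green (421,137), green (483,167) and turquoise (491,252). Obstacles are the soap bottle (330,222), mug (334,136), jar (453,204) and mill (160,212). Next is a close crop of both packs.

```bash
python3 - <<'E'
import cv2,numpy as np
b=cv2.imread('pics/t0.png')
f=lambda x,y,w,h:cv2.resize(b[y:y+h,x:x+w],None,fx=5,fy=5,interpolation=cv2.INTER_CUBIC)
cv2.imwrite('pics/c0.png',np.hstack([f(376,158,80,110),f(216,158,80,110)]))
E
```

```text
(no output)
```

View pics/c0.png

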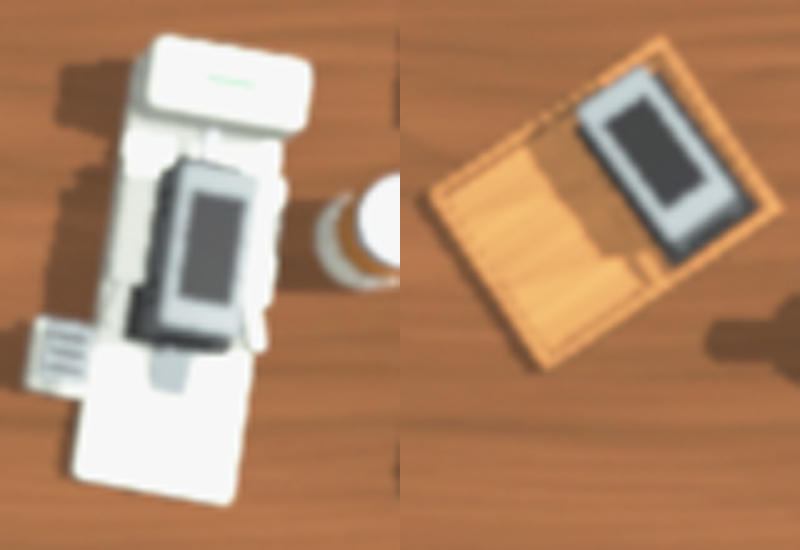

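The crop (5x; left origin 376,158, right 216,158) confirms it: grey pack on the white charger with its mouth towards the robot, paddle at left (60,355), tooth at (170,370). In the tray the spare is at upper right and the empty pocket at lower left.

```bash
cat > m.py <<'E'
from h import *
L=lambda u,v:(376+(u+.5)/5-.5,158+(v+.5)/5-.5)
T=lambda u,v:(216+(u-400+.5)/5-.5,158+(v+.5)/5-.5)
def fit(model,pix):
    from scipy.optimize import least_squares
    model=np.array(model,float)/1000;pix=np.array(pix);pp=viewer.camera_params('top')
    def W(q):
        c,s=np.cos(q[2]),np.sin(q[2]);M=model.copy()
        M[:,0]=q[0]+c*model[:,0]-s*model[:,1];M[:,1]=q[1]+s*model[:,0]+c*model[:,1];return M
    best=min((least_squares(lambda q:(proj('top',W(q),pp)-pix).ravel(),[.6,0,y],x_scale=[.01,.01,.05]) for y in (-2,-1,0,1,2)),key=lambda r:r.cost)
    return best.x,np.round(best.fun.reshape(-1,2),1).tolist()
E
python3 - <<'E'
from m import *
# dock: block top outer corners & floor mouth corners (block 75..115, width 88)
print('dock',fit([[115,44,64],[115,-44,64],[75,-44,64],[75,44,64],[-130,44,14],[-130,-44,14],[-66,62,38]],[L(153,35),L(315,60),L(305,137),L(138,112),L(72,478),L(236,507),L(60,355)]))
print('packD',fit([[46,23,78],[46,-23,78],[-46,-23,78],[-46,23,78]],[L(187,160),L(260,173),L(240,340),L(163,327)]))
tr=fit([[61,79.5,21],[-61,79.5,21],[61,-79.5,21],[-61,-79.5,21]],[T(662,36),T(784,207),T(430,193),T(545,370)]);print('tray',tr)
print('packS',fit([[46,23,69],[-46,23,69],[46,-23,69],[-46,-23,69]],[T(645,68),T(745,208),T(578,107),T(674,250)]))
for n,px,z in (('soap',(331,215),.19),('jar',(457,203),.09),('mug',(334,131),.09),):print(n,at('top',px,z))
E
```

```text
dock (array([ 0.57029375, -0.24025041, -0.17995054]), [[0.1, 0.3], [-0.8, 0.7], [-0.7, -0.6], [1.1, -1.1], [0.4, 0.3], [-1.2, -0.0], [1.1, 0.4]])
packD (array([ 0.57050547, -0.24181676, -0.17338909]), [[-1.1, -0.1], [1.1, 0.1], [0.8, 0.1], [-0.8, -0.1]])
tray (array([ 0.61052426,  0.20050658, -2.54518379]), [[24.0, 34.2], [-24.3, -34.8], [23.1, 34.7], [-23.4, -36.3]])
packS (array([0.62474479, 0.16416691, 0.62925636]), [[-13.5, 9.5], [-14.0, 8.4], [13.6, -8.1], [14.0, -10.0]])
soap [ 0.53834059 -0.00311653  0.19      ]
jar [ 0.58033313 -0.34357972  0.09      ]
mug [ 0.7815049  -0.01762462  0.09      ]
```

```bash
python3 - <<'E'
from m import *
tr=fit([[-61,79.5,21],[61,79.5,21],[-61,-79.5,21],[61,-79.5,21]],[T(662,36),T(784,207),T(430,193),T(545,370)]);print('tray',tr)
print('packS',fit([[-46,23,69],[46,23,69],[-46,-23,69],[46,-23,69]],[T(645,68),T(745,208),T(578,107),T(674,250)]))
def W(q,p):
    c,s=np.cos(q[2]),np.sin(q[2]);return np.round([q[0]+(c*p[0]-s*p[1])/1e3,q[1]+(s*p[0]+c*p[1])/1e3],4)
d=[.5703,-.2407,-.178]
print('pad',W(d,(-66,62)),'off',W(d,(-101,0)),'home',W(d,(-1,0)))
q=tr[0];print('empty',W(q,(0,-38.5)),'spare',W(q,(0,38.5)),'deg',np.degrees(q[2]),'dock deg',np.degrees(d[2]))
from scipy.spatial.transform import Rotation as Ro
o=ctrl.get_obs();M=Ro.from_quat(o['tcp_rot']).as_matrix();print(M.round(3), np.degrees(np.arctan2(M[1,1],M[0,1])),o['t'])
p=viewer.camera_params('wrist');print(p['fx'],'cam in tool',M.T@(-np.array(p['R']).T@np.array(p['t'])-o['position']),np.array(p['R'])@M)
E
```

```text
tray (array([ 0.60893643,  0.20007683, -2.53913654]), [[0.1, -0.1], [-0.2, 0.3], [-0.3, -0.1], [0.5, -0.1]])
packS (array([ 0.6245741 ,  0.16422907, -2.54923855]), [[0.9, -0.3], [-0.5, -0.9], [0.2, 1.1], [-0.5, 0.1]])
pad [ 0.5163 -0.168 ] off [ 0.4709 -0.2228] home [ 0.5693 -0.2405]
empty [0.5871 0.2318] spare [0.6308 0.1684] deg -145.48180748703575 dock deg -10.198648753328653
[[-0.906  0.424 -0.001]
 [ 0.424  0.906 -0.002]
 [-0.    -0.002 -1.   ]] 64.91735966986367 0.1
331.6027347745799 cam in tool [ 0.07844632 -0.00068707 -0.14157929] [[ 9.02946304e-04  9.99999577e-01  1.77869414e-04]
 [-9.59074120e-01  9.16357195e-04 -2.83153656e-01]
 [-2.83153699e-01  8.50825952e-05  9.59074541e-01]]
```

```bash
python3 -m handwheel '[[13.5,-45.8,4,0,0,1.5,1],[13.5,-45.8,4,0,0,1.5,1],[13.5,-45.8,4,0,0,1.5,1],[13.5,-45.8,4,0,0,1.5,1],[13.5,-45.8,4,0,0,1.5,1],[13.5,-45.8,0,0,0,1.5,1],[13.5,-45.8,0,0,0,1.5,1],[13.5,-45.8,0,0,0,1.5,1],[13.5,-45.8,0,0,0,1.5,1],[13.5,-45.8,0,0,0,1.5,1]]' 20
python3 -m handwheel '[[13.5,-45.8,0,0,0,0,1],[13.5,-45.8,0,0,0,0,1],[13.5,-45.8,0,0,0,0,1],[13.5,-45.8,0,0,0,0,1],[13.5,-45.8,0,0,0,0,1],[13.5,-45.8,0,0,0,0,1],[13.5,-45.8,0,0,0,0,1],[0,0,0,0,0,0,1],[0,0,0,0,0,0,1]]'
python3 - <<'E'
from h import *
import json
o=ctrl.get_obs();p=viewer.camera_params('wrist');snap('wrist','w1.png')
from scipy.spatial.transform import Rotation as Ro
M=Ro.from_quat(o['tcp_rot']).as_matrix();print(o['position'],np.degrees(np.arctan2(M[1,1],M[0,1])),o['qpos'],o['opening'])
json.dump({k:np.array(v).tolist() for k,v in p.items()},open('w1.json','w'))
d=[.5703,-.2407,-.178];c,s=np.cos(d[2]),np.sin(d[2])
for P in ([-66,62,38],[-130,44,14],[-130,-44,14],[115,44,64],[45,23,78],[-47,23,78],[-47,-23,78]):
    P=np.array(P)/1e3;print(proj('wrist',[d[0]+c*P[0]-s*P[1],d[1]+s*P[0]+c*P[1],P[2]],p).round(0))
E
```

```text
t: 1.1
position: [0.4211, 0.1513, 0.2645]
tcp_rot: [0.087, 0.996, 0.0, -0.0]
force: [1.3, 1.1, -0.7]
opening: 0.171
finger_force: 0.0
t: 2.0
position: [0.5152, -0.168, 0.264]
tcp_rot: [0.089, 0.996, 0.0, -0.001]
force: [-0.1, 0.7, -0.5]
opening: 0.007
finger_force: 0.0
[ 0.5152079  -0.16803473  0.26398822] 79.76486791994652 [-0.12429749  0.24137729  0.43696038  1.8463978  -0.11481664  1.07988373
  1.74810379] 0.0069162990743982375
[[316. 178.]]
[[300. 119.]]
[[224. 119.]]
[[301. 328.]]
[[281. 283.]]
[[278. 204.]]
[[234. 204.]]
```

View pics/w1.png

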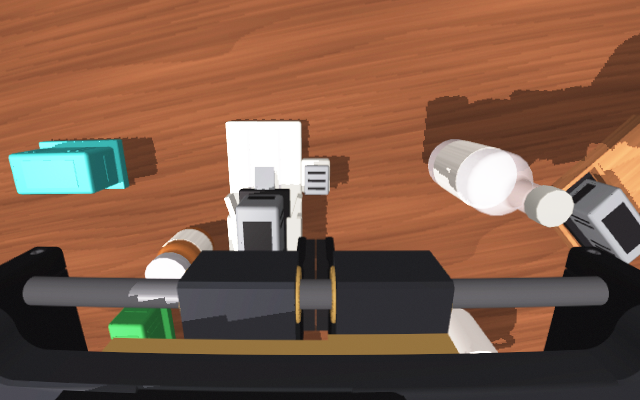

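The wrist view shows the paddle at (316,177), predicted at (316,178), and the mouth corners at (227,122) and (302,121), predicted at (224,119) and (300,119). The model holds to about 2 mm, so I'll press.

```bash
python3 -m handwheel '[[1,2,-50,0,0,0,1],[0,0,-50,0,0,0,1],[0,0,-50,0,0,0,1],[0,0,-40,0,0,0,1],[0,0,-10,0,0,0,1],[0,0,-5,0,0,0,1],[0,0,-5,0,0,0,1],[0,0,-3,0,0,0,1],[0,0,0,0,0,0,1],[0,0,0,0,0,0,1]]'
```

```text
t: 3.05
position: [0.518, -0.1653, 0.0529]
tcp_rot: [0.088, 0.996, -0.0, 0.002]
force: [1.0, 1.2, 2.5]
opening: 0.004
finger_force: 1.6
```

```bash
python3 -m handwheel '[[0,0,-2,0,0,0,1],[0,0,-1,0,0,0,1],[0,0,0,0,0,0,1],[0,0,0,0,0,0,1],[0,0,0,0,0,0,1]]'
python3 - <<'E'
from h import *
b=snap('top','t1.png');cv2.imwrite('pics/t1c.png',cv2.resize(b[158:268,376:476,::-1],None,fx=5,fy=5,interpolation=cv2.INTER_CUBIC))
E
```

```text
t: 3.55
position: [0.5179, -0.1654, 0.05]
tcp_rot: [0.088, 0.996, 0.0, 0.001]
force: [-1.0, 1.9, 11.3]
opening: 0.003
finger_force: 5.9
```

```bash
python3 -m handwheel '[[0,0,20,0,0,0,1],[0,0,45,0,0,0,1],[0,0,45,0,0,0,0],[0,-20,20,0,0,0,0],[10,-17,0,0,0,0,0],[10,-17,0,0,0,0,0],[12,-18,0,0,0,0,0],[0,0,0,0,0,0,0],[0,0,0,0,0,0,0]]'
python3 - <<'E'
from h import *
from scipy.spatial.transform import Rotation as Ro
o=ctrl.get_obs();p=viewer.camera_params('wrist');a=snap('wrist','w2.png');b=snap('top','t2.png')
M=Ro.from_quat(o['tcp_rot']).as_matrix();print(o['position'],np.degrees(np.arctan2(M[1,1],M[0,1])))
d=[.5703,-.2407,-.178];c,s=np.cos(d[2]),np.sin(d[2])
for P in ([-130,44,14],[-130,-44,14],[-71,30,14],[-71,-30,14],[-67,23,78],[-67,-23,78]):
    P=np.array(P)/1e3;print(proj('wrist',[d[0]+c*P[0]-s*P[1],d[1]+s*P[0]+c*P[1],P[2]],p).round(0))
E
```

```text
t: 4.5
position: [0.5478, -0.2373, 0.1779]
tcp_rot: [0.088, 0.996, 0.0, -0.001]
force: [-0.1, -0.1, -0.1]
opening: 0.558
finger_force: 0.0
[ 0.54779671 -0.23725464  0.17786711] 79.86068386228925
[[367.  71.]]
[[266.  71.]]
[[349. 140.]]
[[284. 139.]]
[[348. 154.]]
[[285. 154.]]
```

View pics/w2.png

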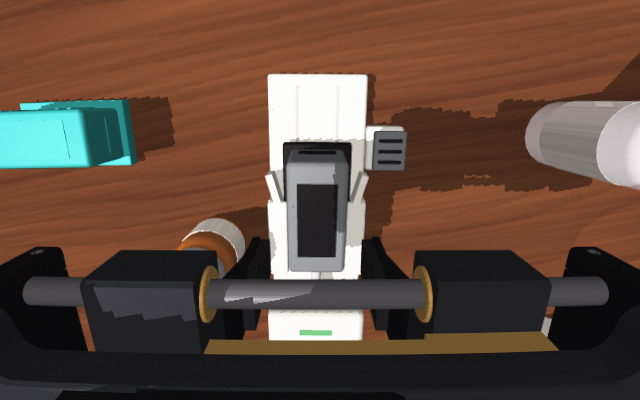

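The pack has sprung out: its foot tail is at row 142 and its body spans columns 288–347, centred under the gripper. The dock seems about 2 mm further along +x than modelled. I'll descend and grip.

```bash
python3 -m handwheel '[[0,0,0,0,0,0,0],[0,0,0,0,0,0,0],[1,0,-40,0,0,0,0],[0,0,-40,0,0,0,0],[0,0,-32,0,0,0,0],[0,0,0,0,0,0,0.3],[0,0,0,0,0,0,1],[0,0,0,0,0,0,1],[0,0,0,0,0,0,1],[0,0,0,0,0,0,1]]' 30
```

```text
t: 5.6
position: [0.5505, -0.2375, 0.0681]
tcp_rot: [0.088, 0.996, -0.0, 0.001]
force: [-0.5, -0.6, -0.1]
opening: 0.636
finger_force: 0.0
```

```bash
python3 -m handwheel '[[0,0,0,0,0,0,1],[0,0,0,0,0,0,1],[0,0,0,0,0,0,1],[0,0,0,0,0,0,1]]' 30
```

```text
t: 6.0
position: [0.55, -0.2373, 0.0673]
tcp_rot: [0.088, 0.996, 0.0, 0.0]
force: [-0.7, 1.0, 5.2]
opening: 0.526
finger_force: 30.0
```

```bash
python3 -m handwheel '[[-10,1.8,0,0,0,0,1],[-15,2.7,0,0,0,0,1],[-15,2.7,0,0,0,0,1],[-15,2.7,0,0,0,0,1],[-15,2.6,0,0,0,0,1],[-11,2,0,0,0,0,1],[0,0,0,0,0,0,1],[0,0,0,0,0,0,1]]'
python3 -m handwheel '[[0,0,5,0,0,0,1],[0,0,10,0,0,0,1],[0,0,10,0,0,0,1],[0,0,0,0,0,0,1]]'
```

```text
t: 6.8
position: [0.4661, -0.2227, 0.0667]
tcp_rot: [0.088, 0.996, 0.001, -0.002]
force: [-6.6, 0.5, 8.9]
opening: 0.523
finger_force: 30.0
t: 7.2
position: [0.4697, -0.2229, 0.093]
tcp_rot: [0.088, 0.996, -0.0, 0.001]
force: [0.3, 0.6, -3.0]
opening: 0.525
finger_force: 30.0
```

```bash
python3 -m handwheel '[[0,0,50,0,0,0,1],[0,0,50,0,0,0,1],[0,0,50,0,0,0,1],[0,0,50,0,0,0,1],[0,0,10,0,0,0,1],[4,25,0,0,0,3,1],[8,40,0,0,0,4,1],[8,40,0,0,0,4,1],[8,40,0,0,0,4,1],[8,40,0,0,0,4,1]]'
python3 -m handwheel '[[10,40,0,0,0,4,1],[10,40,0,0,0,4,1],[10,40,0,0,0,4,1],[15,40,0,0,0,4,1],[15,40,0,0,0,4,1],[12,40,0,0,0,3,1],[9,30,0,0,0,2.6,1],[0,0,0,0,0,0,1],[0,0,0,0,0,0,1]]'
python3 - <<'E'
from h import *
from scipy.spatial.transform import Rotation as Ro
o=ctrl.get_obs()
M=Ro.from_quat(o['tcp_rot']).as_matrix();print(o['position'],np.degrees(np.arctan2(M[1,1],M[0,1])),M[2],o['qpos'])
E
```

```text
t: 8.2
position: [0.5039, -0.036, 0.3004]
tcp_rot: [-0.079, 0.997, 0.0, -0.001]
force: [1.8, -0.9, -3.7]
opening: 0.527
finger_force: 30.0
t: 9.1
position: [0.5848, 0.2327, 0.2995]
tcp_rot: [-0.297, 0.955, -0.0, -0.002]
force: [0.5, -1.4, -2.5]
opening: 0.527
finger_force: 30.0
[0.58481104 0.23273972 0.29950971] 124.60747741181319 [ 3.83373097e-03  3.59665858e-04 -9.99992587e-01] [-0.53413045  0.3537199   0.11895074  1.58313156 -0.04356749  1.21119099
  1.76782787]
```

```bash
python3 -m handwheel '[[1,0,-50,0,0,0,1],[1,-1,-50,0,0,0,1],[0,0,-50,0,0,0,1],[0,0,-30,0,0,0,1],[0,0,0,0,0,0,1],[0,0,0,0,0,0,1]]'
cat > tp.py <<'E'
from h import *
import sys
from scipy.spatial.transform import Rotation as Ro
o=ctrl.get_obs();p=viewer.camera_params('wrist');snap('wrist',sys.argv[1])
M=Ro.from_quat(o['tcp_rot']).as_matrix();pos=np.array(o['position']);print(pos,np.degrees(np.arctan2(M[1,1],M[0,1])))
q=[.6089,.2001,-2.5391];c,s=np.cos(q[2]),np.sin(q[2])
def W(P):
    P=np.array(P)/1e3;return [q[0]+c*P[0]-s*P[1],q[1]+s*P[0]+c*P[1],P[2]]
print('tray +x corners',proj('wrist',[W([61,79.5,21]),W([61,-79.5,21])],p).round(0).tolist(),'divider',proj('wrist',W([61,0,21]),p).round(0).tolist())
print('pack foot end underside if centred',proj('wrist',[pos+M@[.05,y,.053] for y in(-.03,.03)],p).round(0).tolist(),'body top end',proj('wrist',[pos+M@[.046,y,-.011] for y in(-.023,.023)],p).round(0).tolist())
E
python3 tp.py w3.png
```

```text
t: 9.7
position: [0.5881, 0.23, 0.1221]
tcp_rot: [-0.296, 0.955, -0.0, -0.0]
force: [0.2, -0.5, -2.0]
opening: 0.525
finger_force: 30.0
[0.588109   0.23001864 0.12207272] 124.40998154473237
tray +x corners [[156.0, 131.0], [375.0, 130.0]] divider [[264.0, 131.0]]
pack foot end underside if centred [[264.0, 155.0], [366.0, 155.0]] body top end [[258.0, 188.0], [371.0, 189.0]]
```

View pics/w3.png

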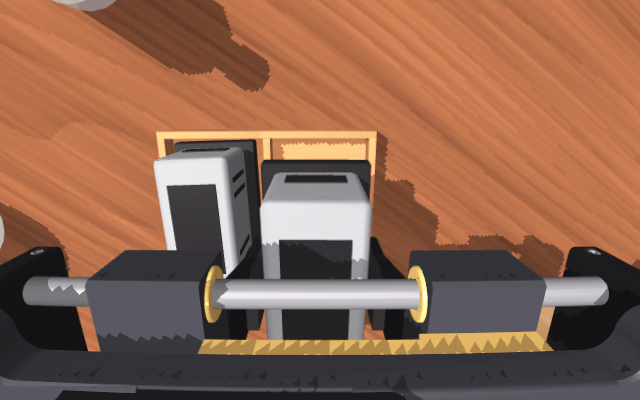

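```bash
python3 - <<'E'
from h import *
from scipy.spatial.transform import Rotation as Ro
o=ctrl.get_obs();p=viewer.camera_params('wrist');pos=np.array(o['position']);M=Ro.from_quat(o['tcp_rot']).as_matrix()
for k in (-3,0,3,6):
    print(k,*[proj('wrist',pos+M@[x+k/1e3,.023,z],p).round(0).tolist() for x,z in((.05,.053),(.05,.041),(.046,.041),(.046,-.011))])
E
python3 - <<'E'
import cv2
a=cv2.imread('pics/w3.png')[120:260,150:390];cv2.imwrite('pics/w3c.png',cv2.resize(a,None,fx=3,fy=3,interpolation=cv2.INTER_CUBIC))
E
```

```text
-3 [[354.0, 160.0]] [[356.0, 164.0]] [[356.0, 171.0]] [[371.0, 195.0]]
0 [[354.0, 155.0]] [[357.0, 158.0]] [[356.0, 166.0]] [[372.0, 188.0]]
3 [[354.0, 150.0]] [[357.0, 153.0]] [[356.0, 160.0]] [[372.0, 181.0]]
6 [[354.0, 145.0]] [[357.0, 148.0]] [[357.0, 155.0]] [[372.0, 174.0]]
```

View pics/w3c.png

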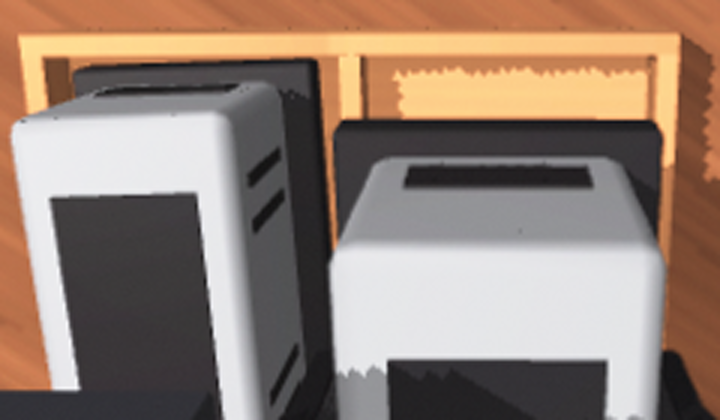

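The tray corners sit at (157,132) and (376,131), as predicted. The held pack's foot end is at row 160, so it is about 3 mm short of the TCP along tool x, and the sides are centred. I'll shift and lower it.

```bash
python3 -m handwheel '[[-3.5,0,-20,0,0,0,1],[0,0,-20,0,0,0,1],[0,0,-12,0,0,0,1],[0,0,-6,0,0,0,1],[0,0,-4,0,0,0,1],[0,0,0,0,0,0,1],[0,0,0,0,0,0,1]]'
```

```text
t: 10.45
position: [0.5848, 0.2315, 0.0605]
tcp_rot: [-0.297, 0.955, 0.0, 0.001]
force: [0.1, -0.2, -3.1]
opening: 0.528
finger_force: 30.0
```

```bash
python3 -m handwheel '[[0,0,-2,0,0,0,1],[0,0,-2,0,0,0,1],[0,0,0,0,0,0,1],[0,0,0,0,0,0,1]]'
```

```text
t: 10.85
position: [0.5841, 0.2311, 0.0566]
tcp_rot: [-0.297, 0.955, 0.0, -0.0]
force: [-3.9, -1.4, 6.8]
opening: 0.529
finger_force: 30.0
```

```bash
python3 -m handwheel '[[0,0,0,0,0,0,0.3],[0,0,0,0,0,0,0.3],[0,0,0,0,0,0,0.3],[0,0,0,0,0,0,0.3],[0,0,30,0,0,0,0.3],[0,0,40,0,0,0,0.3],[10,-15,10,0,0,0,0.2],[18,-24,0,0,0,0,0.2],[18,-24,0,0,0,0,0.2],[0,0,0,0,0,0,0.2]]'
python3 -m handwheel '[[0,0,0,0,0,0,0.2]]'
python3 tp.py w4.png; python3 - <<'E'
import cv2
a=cv2.imread('pics/w4.png')[100:300,180:480];cv2.imwrite('pics/w4c.png',cv2.resize(a,None,fx=2.6,fy=2.6,interpolation=cv2.INTER_CUBIC))
E
```

```text
t: 11.85
position: [0.6331, 0.1617, 0.1356]
tcp_rot: [-0.293, 0.956, -0.002, 0.001]
force: [0.7, -0.2, 0.0]
opening: 0.795
finger_force: 0.0
t: 11.95
position: [0.6304, 0.1669, 0.135]
tcp_rot: [-0.296, 0.955, -0.0, -0.0]
force: [-0.4, 1.1, 0.2]
opening: 0.8
finger_force: 0.0
[0.63038247 0.16686396 0.13502413] 124.38100555828139
tray +x corners [[262.0, 131.0], [470.0, 131.0]] divider [[367.0, 131.0]]
pack foot end underside if centred [[264.0, 155.0], [366.0, 155.0]] body top end [[258.0, 188.0], [372.0, 188.0]]
```

View pics/w4c.png

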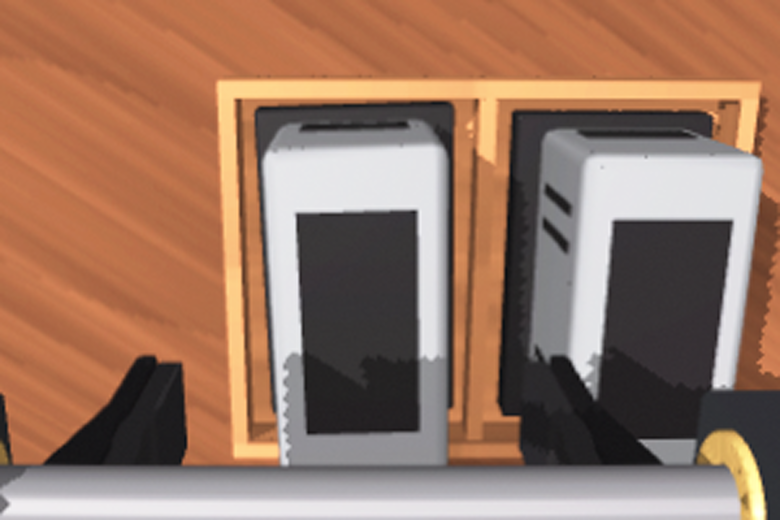

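```bash
python3 - <<'E'
from h import *
from scipy.spatial.transform import Rotation as Ro
o=ctrl.get_obs();p=viewer.camera_params('wrist');pos=np.array(o['position']);M=Ro.from_quat(o['tcp_rot']).as_matrix()
px=lambda u,v:(180+(u+.5)/2.6-.5,100+(v+.5)/2.6-.5)
for n,u,v,z in (('footL',257,107,.017),('footR',452,103,.017),('footLb',257,107,.005),('sideL lo',275,410,.017),('sideR lo',448,405,.017),('scrTL',297,214,.069),('scrTR',417,211,.069),('scrBL',307,433,.069),('scrBR',418,431,.069),('bodyTL',265,158,.069),('bodyTR',446,152,.069),('D footL',513,112,.017),('D footR',712,112,.017),('trayL',218,82,.021),('trayR',760,82,.021)):
    print(n,(1000*M.T@(at('wrist',px(u,v),z,p)-pos))[:2].round(1))
E
```

```text
footL [ 51.6 -28.3]
footR [52.8 29.9]
footLb [ 50.3 -29.6]
sideL lo [-47.5 -25.4]
sideR lo [-45.7  31.8]
scrTL [ 30.9 -13.5]
scrTR [31.6 16.1]
scrBL [-29.  -11.9]
scrBR [-28.4  17.7]
bodyTL [ 44.8 -21. ]
bodyTR [46.3 22.8]
D footL [50.2 48.2]
D footR [ 50.6 108.5]
trayL [ 59.3 -39. ]
trayR [ 59.9 120.3]
```

The first pack lies flat in its pocket. The spare's screen corners put its centre 1.3/2.1 mm off in tool axes and turned about 1.4°. I'll correct for that and grip.

```bash
python3 -m handwheel '[[-2.3,1,0,0,0,1.4,0.3],[0,0,0,0,0,0,0.3],[0,0,-30,0,0,0,0.3],[0,0,-30,0,0,0,0.3],[0,0,-17,0,0,0,0.3],[0,0,0,0,0,0,0.3],[0,0,0,0,0,0,1],[0,0,0,0,0,0,1],[0,0,0,0,0,0,1],[0,0,0,0,0,0,1]]' 30
python3 -m handwheel '[[0,0,0,0,0,0,1],[0,0,20,0,0,0,1],[0,0,40,0,0,0,1],[0,0,0,0,0,0,1]]'
```

```text
t: 13.0
position: [0.6291, 0.1693, 0.0602]
tcp_rot: [-0.308, 0.951, -0.0, 0.002]
force: [0.4, -0.7, 4.2]
opening: 0.522
finger_force: 30.0
t: 13.4
position: [0.6306, 0.1703, 0.1232]
tcp_rot: [-0.308, 0.951, 0.0, 0.004]
force: [1.7, 0.5, -2.1]
opening: 0.523
finger_force: 30.0
```

```bash
python3 -m handwheel '[[0,0,50,0,0,0,1],[0,0,50,0,0,0,1],[0,0,50,0,0,0,1],[0,0,30,0,0,0,1],[-15,-25,0,0,0,-4,1],[-20,-40,0,0,0,-4.6,1],[-20,-40,0,0,0,-4.6,1],[-20,-40,0,0,0,-4.6,1],[-18,-40,0,0,0,-4.6,1],[-15,-40,0,0,0,-4.6,1]]'
python3 -m handwheel '[[-12,-40,0,0,0,-4.6,1],[-10,-40,0,0,0,-4.6,1],[-10,-35,0,0,0,-4.6,1],[-10,-30,0,0,0,-3.3,1],[-8,-24,0,0,0,-2,1],[0,0,0,0,0,0,1],[0,0,0,0,0,0,1]]'
python3 - <<'E'
from h import *
from scipy.spatial.transform import Rotation as Ro
o=ctrl.get_obs()
M=Ro.from_quat(o['tcp_rot']).as_matrix();print(o['position'],np.degrees(np.arctan2(M[1,1],M[0,1])),M[2])
E
```

```text
t: 14.4
position: [0.5175, -0.0569, 0.2972]
tcp_rot: [-0.076, 0.997, 0.0, -0.001]
force: [0.8, 0.1, -3.1]
opening: 0.527
finger_force: 30.0
t: 15.1
position: [0.469, -0.2244, 0.2975]
tcp_rot: [0.089, 0.996, 0.001, -0.001]
force: [0.3, 0.5, -3.6]
opening: 0.525
finger_force: 30.0
[ 0.4690049  -0.22443146  0.29750621] 79.75909786765892 [ 0.00226847  0.00105118 -0.99999687]
```

```bash
python3 -m handwheel '[[4,1,-50,0,0,0,1],[0,0,-50,0,0,0,1],[0,0,-50,0,0,0,1],[0,0,-30,0,0,0,1],[0,0,-10,0,0,0,1],[0,0,0,0,0,0,1],[0,0,0,0,0,0,1]]'
cat > dp.py <<'E'
from h import *
import sys
from scipy.spatial.transform import Rotation as Ro
o=ctrl.get_obs();p=viewer.camera_params('wrist');snap('wrist',sys.argv[1])
M=Ro.from_quat(o['tcp_rot']).as_matrix();pos=np.array(o['position'])
d=[.5703,-.2407,-.178];c,s=np.cos(d[2]),np.sin(d[2]);r=(pos[:2]-d[:2])*1e3
print(pos,np.degrees(np.arctan2(M[1,1],M[0,1])),'dock xy',c*r[0]+s*r[1],-s*r[0]+c*r[1],o['force'])
f=lambda P:proj('wrist',[d[0]+(c*P[0]-s*P[1])/1e3,d[1]+(s*P[0]+c*P[1])/1e3,P[2]/1e3],p).round(0).tolist()
print('mouth',f([-130,44,14]),f([-130,-44,14]),'pad',f([-66,62,38]))
print('foot end',proj('wrist',[pos+M@[.05,y,.055] for y in(-.03,.03)],p).round(0).tolist())
E
python3 dp.py w5.png
```

```text
t: 15.8
position: [0.4752, -0.2238, 0.1101]
tcp_rot: [0.088, 0.996, -0.0, 0.001]
force: [-0.2, -0.7, -3.1]
opening: 0.521
finger_force: 30.0
[ 0.4752103  -0.22376663  0.11013571] 79.87168344136425 dock xy -96.58551228305967 -0.17090618534026092 [-0.18998468 -0.65149353 -3.08821994]
mouth [[377.0, 169.0]] [[256.0, 169.0]] pad [[403.0, 264.0]]
foot end [[266.0, 154.0], [367.0, 155.0]]
```

View pics/w5.png

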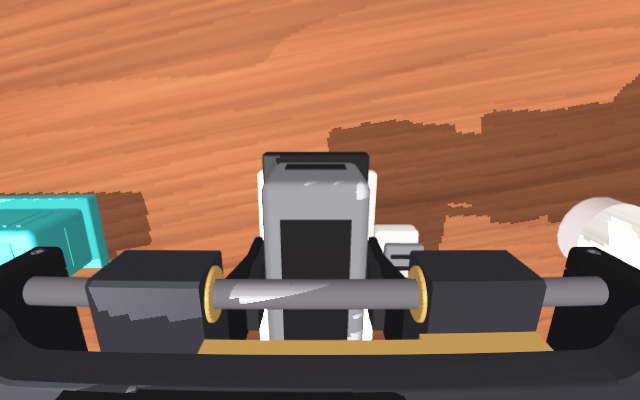

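The held pack's foot end is at row 153, columns 263–369, against dock mouth edges at 259 and 377. It is centred to within about 1 mm and its x is in the loading window, so I'll lower it onto the floor.

```bash
python3 -m handwheel '[[-3,1,-15,0,0,0,1],[0,0,-10,0,0,0,1],[0,0,-8,0,0,0,1],[0,0,-5,0,0,0,1],[0,0,-2,0,0,0,1],[0,0,0,0,0,0,1],[0,0,0,0,0,0,1]]'
```

```text
t: 16.55
position: [0.4714, -0.2228, 0.0693]
tcp_rot: [0.089, 0.996, -0.0, 0.001]
force: [-0.1, 1.6, 1.2]
opening: 0.526
finger_force: 30.0
```

```bash
python3 -m handwheel '[[0,0,-1,0,0,0,1],[9.8,-1.77,0,0,0,0,1],[9.8,-1.77,0,0,0,0,1],[9.8,-1.77,0,0,0,0,1],[9.8,-1.77,0,0,0,0,1],[0,0,0,0,0,0,1]]'
python3 -m handwheel '[[9.8,-1.77,0,0,0,0,1],[9.8,-1.77,0,0,0,0,1],[9.8,-1.77,0,0,0,0,1],[4.9,-0.9,0,0,0,0,1],[0,0,0,0,0,0,1]]'
```

```text
t: 17.15
position: [0.5116, -0.2308, 0.0692]
tcp_rot: [0.089, 0.996, -0.0, 0.001]
force: [-0.1, -0.7, 6.1]
opening: 0.525
finger_force: 30.0
t: 17.65
position: [0.5449, -0.2369, 0.0692]
tcp_rot: [0.089, 0.996, -0.0, 0.001]
force: [-1.1, 0.5, 7.7]
opening: 0.524
finger_force: 30.0
```

```bash
python3 -m handwheel '[[7.9,-1.4,0,0,0,0,1],[7.9,-1.4,0,0,0,0,1],[7.9,-1.4,0,0,0,0,1],[0,0,0,0,0,0,1],[0,0,0,0,0,0,1]]'
python3 -m handwheel '[[3,-0.5,0,0,0,0,1],[2,-0.4,0,0,0,0,1],[0,0,0,0,0,0,1],[0,0,0,0,0,0,1],[0,0,0,0,0,0,1]]'
```

```text
t: 18.15
position: [0.5665, -0.241, 0.0692]
tcp_rot: [0.089, 0.996, 0.0, -0.001]
force: [-6.6, 0.7, 11.7]
opening: 0.524
finger_force: 30.0
t: 18.65
position: [0.57, -0.2417, 0.0693]
tcp_rot: [0.089, 0.996, 0.001, -0.003]
force: [-9.1, 2.7, 14.7]
opening: 0.525
finger_force: 30.0
```

```bash
python3 -m handwheel '[[2,-0.35,0.5,0,0,0,1],[2,-0.35,0.5,0,0,0,1],[0,0,0,0,0,0,1],[0,0,0,0,0,0,1],[0,0,0,0,0,0,1]]'
```

```text
t: 19.15
position: [0.5737, -0.2423, 0.0692]
tcp_rot: [0.09, 0.996, 0.001, -0.003]
force: [-8.1, 1.5, 8.6]
opening: 0.525
finger_force: 30.0
```

```bash
python3 -m handwheel '[[2,-0.35,0,0,0,0,1],[0,0,0,0,0,0,1],[0,0,0,0,0,0,1]]'
```

```text
t: 19.45
position: [0.5754, -0.2427, 0.0693]
tcp_rot: [0.09, 0.996, 0.001, -0.003]
force: [-9.4, 1.9, 9.8]
opening: 0.53
finger_force: 30.0
```

```bash
python3 -m handwheel '[[-3,0.5,0,0,0,0,1],[-3,0.5,0,0,0,0,1],[0,0,0,0,0,0,1],[0,0,0,0,0,0,1]]'
python3 -m handwheel '[[-3,0.5,0,0,0,0,1],[-2,0.4,0,0,0,0,1],[0,0,0,0,0,0,1],[0,0,0,0,0,0,1]]'
```

```text
t: 19.85
position: [0.5735, -0.2421, 0.0693]
tcp_rot: [0.089, 0.996, -0.001, 0.001]
force: [-0.4, -4.1, 3.8]
opening: 0.525
finger_force: 30.0
t: 20.25
position: [0.5726, -0.2417, 0.0701]
tcp_rot: [0.088, 0.996, -0.002, 0.005]
force: [6.8, -4.8, -1.3]
opening: 0.527
finger_force: 30.0
```

Pulling back against it now meets resistance (+6.8 N) at x ≈ 0.573, so the catch has engaged. I'll relax, release and retreat.

```bash
python3 -m handwheel '[[3,-0.5,0,0,0,0,1],[0,0,0,0,0,0,1],[0,0,0,0,0,0,0.3],[0,0,0,0,0,0,0.2],[0,0,0,0,0,0,0.2],[0,0,0,0,0,0,0.2],[0,0,20,0,0,0,0.2],[0,0,40,0,0,0,0.2],[-10,2,40,0,0,0,0.2],[-15,3,30,0,0,0,0.2]]'
python3 -m handwheel '[[-20,3,0,0,0,0,0.2],[-20,3,0,0,0,0,0.2],[-10,0,0,0,0,0,0.2],[0,0,0,0,0,0,0.2]]'
python3 dp.py w6.png; python3 - <<'E'
import sys; sys.path.insert(0,'.')
from h import *
b=snap('top','t6.png')[:,:,::-1];a=cv2.imread('pics/w6.png')
cv2.imwrite('pics/c6.png',np.vstack([cv2.resize(a[60:260,180:480],(600,400)),cv2.resize(b[110:270,200:500],(375,200))[:, :].repeat(1,0) if 0 else cv2.resize(b[110:210+60,130:500],(600,200*160//123))[:200]]))
E
```

```text
t: 21.25
position: [0.5466, -0.2358, 0.2009]
tcp_rot: [0.088, 0.996, -0.0, 0.001]
force: [-1.0, 0.6, 0.5]
opening: 0.797
finger_force: 0.0
t: 21.65
position: [0.4947, -0.2298, 0.1988]
tcp_rot: [0.089, 0.996, 0.0, -0.0]
force: [0.4, -0.2, 0.4]
opening: 0.803
finger_force: 0.0
[ 0.49473481 -0.22980479  0.19878469] 79.75891094107945 dock xy -76.3003665947978 -2.6566242483225277 [ 0.42097059 -0.18325127  0.38106562]
mouth [[364.0, 131.0]] [[273.0, 131.0]] pad [[384.0, 202.0]]
foot end [[266.0, 155.0], [367.0, 155.0]]
```

View pics/c6.png

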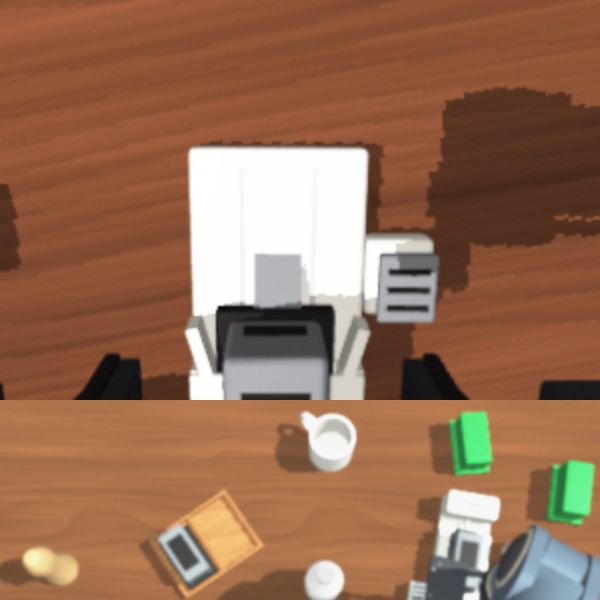

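The tooth and paddle are up with the pack's tail right behind the tooth (crop row 306). The first pack lies in the tray's other pocket, and the mug, bottle and mill stand where they were. The gripper is open and clear, so I'll hand in.

```bash
python3 -m handwheel '[[0,0,30,0,0,0,0.2],[0,0,0,0,0,0,0.2]]'; python3 -c "from workcell import ctrl; print(ctrl.finish_job())"
```

```text
t: 21.95
position: [0.499, -0.2308, 0.2317]
tcp_rot: [0.088, 0.996, -0.001, 0.003]
force: [0.5, -0.5, 0.9]
opening: 0.803
finger_force: 0.0
the job is handed in; nothing more can be done
None
```

The packs are swapped and the job was handed in at about 22 s: the charged pack lies in the tray's empty pocket, the other is latched home on the charger, and the gripper is open and clear; the last pictures show the mug, bottle and mill still standing, but not the spice jar, which I did not re-check after the swap.

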